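# Pin together the two-tier serving stand

## Task

Set up the two-tier serving stand: put the upper dish, the one with a hollow hub in the middle, on top of the lower tray's column with the holes in line. Then take the longer of the two handled rods from the wooden block and drop it down through both holes until its collar rests flat on the dish's hub. Leave the shorter rod in the block.

Things in the scene. Friction and masses are not known exactly. Their poses are not given: they have to be found in the camera images.
- stand: Lower tier, fixed: round white tray 200 mm across, rim 22 mm high, with an upright steel column in its middle. The column has a 34 mm bore, closed 6 mm above the worktop, and a flat top flange 80 mm across, upper face 60 mm above the worktop. Origin: on the column's axis at worktop height; z up.
- upper_dish: Loose round white dish 190 mm across, flat below, floor 6 mm thick, rim 20 mm high. In its middle a straight steel hub tube, outside diameter 50 mm, top 45 mm above the underside, free all round for fingers; a 34 mm bore goes right through hub and floor. 0.35 kg. Origin: centre of the underside; z up the hub. Starts flat on the worktop to one side of the stand; the rod block is on the other.
- long_rod: Loose, upright in a hole 18 mm wide, 40 mm deep of a wooden block 55 mm high. From the foot up: steel shaft, diameter 16, length 95 mm, lowest 14 mm tapered to 6; collar 52 mm wide, 8 thick; wooden grip, diameter 22, height 40 mm (top 143 mm from the foot). 0.16 kg. Origin: centre of the foot, at first 15 mm above the worktop; z up. Home in the stand, the foot is 10 mm above the worktop.
- short_rod: Not wanted: same collar and grip as the long rod, but a shaft of 45 mm (top 93 mm from the foot), so its grip is 50 mm lower. Stands in the block's other hole, 90 mm from the long rod. Origin: centre of the foot; z up.

How it is judged:
On the way:
1. the upper dish rests on the column, its hole over the column's hole (z of upper_dish in the frame of stand between 0.055 and 0.066 m and horizontal distance between upper_dish and stand below 0.02 m and angle between upper_dish's own z axis and vertical below 0.1 rad), for 0.2 s.
At the end, for the whole second after the job is handed in: The upper dish lies flat on the column (within 6 degrees), its hole within 20 mm of the column's axis, and the long rod stands upright (within 8 degrees) through both holes, its collar down on the hub (foot at most 16 mm above the worktop, within 18 mm of the column's axis), both at rest (all of step 1 and z of long_rod in the frame of stand below 0.016 m and horizontal distance between long_rod and stand below 0.018 m and angle between long_rod's own z axis and vertical below 0.15 rad and linear speed of each of long_rod, upper_dish below 0.02 m/s); the robot touches nothing.
It fails at once if the shorter rod is taken from its place or shifted more than 30 mm (distance of short_rod from where it was at the start of the episode above 0.03 m).
It also fails if it takes over 56 s, if anything falls off the work surface, if the arm or the gripper's body presses on something with over 40 N, if the wrist force passes 120 N, or if a joint passes its speed limit or range.

## Robot

A 6-joint arm with a two-finger parallel gripper is mounted at the origin on the work surface. World frame = base frame: x ahead of the robot, y to its left, z up, the work surface at z = 0. Lengths are in m, angles in rad, forces in N, time in s.
With the tool pointing down it reaches from about 0.35 to 0.775 m from the base axis. Payload 7.3 kg.
Tool frame: the origin (TCP) lies at the centre of the arm's flange, where the gripper is bolted on; the fingertips stand 178 mm ahead of it and the grasp point (between the pads) lies 159 mm ahead of it; z points along the fingers, y is the line along which they close (so a half turn about z gives the same grasp; the last joint's range is limited). The gripper opens to 92 mm and grips with 3 to 60 N. Pads are 19 mm wide; open, the fingers measure 130 mm over their backs; the gripper's body (75 mm by 190 mm) begins 47 mm behind the grasp point.
Start: joints at [1.058, 0.342, 1.524, -0, 1.275, -0.146], TCP at [0.188, 0.49, 0.405] pointing down, gripper open.
Joint ranges: [-2.53, 2.53], [-0.77, 2.02], [0.04, 2.7], [-1, 4.14], [0.28, 2.66], [-3.11, 3.11]. Speed limits (rad/s): [2.57, 2.57, 3.14, 3.14, 3.14, 3.14].

## Interface

Orientations are given as [roll, pitch, yaw] about the fixed x, y, z axes, in that order (R = Rz(yaw) Ry(pitch) Rx(roll)).
In Python, from cell import robot, read_camera gives the robot as it stands (robot), with the cameras as plain functions.
- The arm moves only by the shell command python3 drive.py 'ROWS' [OPENING] [FORCE]. ROWS is a JSON object with one list for each field, all of the same length, 1 to 8, a row being the entries at one place: sx, sy, sz (the shift in m), ax, ay, az (a rotation vector in rad); each row shifts and turns the commanded pose from where the row before left it, along the tool's axes as they then stand; what a row does not reach is not made up. A row lasts 1/12 s, in which the tool goes at most 0.0417 m and 0.125 rad, less where a joint would pass 70% of its speed; a pose out of reach is approached as far as the arm can. OPENING is the finger opening in m, set as the command begins (- or left out keeps the last). The fingers move at their own pace and stop on an object; FORCE is the grip in N (left out, the last holds). Time passes only in rows, so rows that do not move let the fingers close. It prints the time, the measured TCP pose, the force, the opening and the grip force at its end. Input that does not fit is refused with a message, and nothing moves.
- robot.observe(): the state, without advancing time (a new reading comes with each control period).
- read_camera(name): name is "side" or "top" or "wrist"; returns a dict with "image" (384x512x3 uint8, red, green, blue), "fx", "fy", "cx", "cy" (pixels), "pose" (4x4, takes a point from camera to world coordinates). Camera axes: x right, y down, z forward; pixel columns grow to the right and rows downward; lengths in m; the calibration is good to about 2 mm. A picture is of the moment at which its call begins. There is no depth.
- robot.hand_in(): hands the job in; it is judged then, once.
The state is a dict: "time": time; "qpos": joint angles; "qvel": joint speeds; "joint_efforts": joint torques, N m; "tool_pos": TCP position; "tool_rot": TCP orientation; "contact_force": force on the tool from outside, world axes, zero at the start; "torque": the same for the moment, N m; "opening": finger opening in m; "grip_force": force on a finger pad.
Only numpy, scipy, OpenCV 4.12 (cv2) and the standard library are available. Lean on these libraries where they do the work, as an engineer would, in place of code of your own. Each camera call takes 0.05 s, during which the arm holds its last target. There are 200 camera calls.

## Working session

There is one attempt and no reset: what is moved stays moved. The work goes in short steps, Python scripts to look and compute and a shell command to move; the robot and the scene stay as the last step left them, time stands still between calls to the robot, and variables do not carry over. Pictures are saved under pics/ and viewed, at most 10 in all, crops included, and the job is handed in when it is done.

```bash
ls; mkdir -p pics; python3 - <<'E'
from cell import robot, read_camera
import cv2,numpy as np,pickle
d={}
for n in("top","side"):
    c=read_camera(n);d[n]=c
    cv2.imwrite(f"pics/{n}0.png",c["image"][:,:,::-1]);print(n,c["fx"],c["fy"],c["cx"],c["cy"],np.round(c["pose"],3).tolist())
pickle.dump(d,open("c0.pkl","wb"))
s=robot.observe();print(s)
E
```

```text
cell.py
drive.py
pics
top 367.087857448781 367.087857448781 252.29167013614375 198.56373301634068 [[-0.006, -0.996, 0.089, 0.459], [-1.0, 0.004, -0.022, -0.007], [0.021, -0.089, -0.996, 0.948], [0.0, 0.0, 0.0, 1.0]]
side 487.3323541810701 487.3323541810701 256.47219575276273 186.87509409038046 [[0.926, -0.253, 0.28, 0.181], [-0.377, -0.592, 0.712, -0.947], [-0.015, -0.765, -0.644, 0.875], [0.0, 0.0, 0.0, 1.0]]
{'time': 0.1, 'qpos': array([ 1.05800056e+00,  3.42617005e-01,  1.52491558e+00,  1.60817137e-05,
        1.27538965e+00, -1.46028361e-01]), 'qvel': array([ 0.00054907, -0.00319671, -0.00328592, -0.00207503, -0.00053664,
        0.00057697]), 'joint_efforts': array([ 2.41531525e-03, -4.32003021e+01, -2.44695032e+01,  7.19073555e-02,
        5.25813724e-02, -6.04296270e-05]), 'tool_pos': array([0.1881949 , 0.48997802, 0.40413507]), 'tool_rot': array([-3.14027946e+00, -2.08683171e-04,  2.77482042e+00]), 'contact_force': array([ 0.15745115,  0.32976254, -0.85638923]), 'torque': array([ 0.00363964,  0.02688501, -0.02925384]), 'grip_force': 0.0, 'opening': 0.09197565172506104}
```

View pics/top0.png

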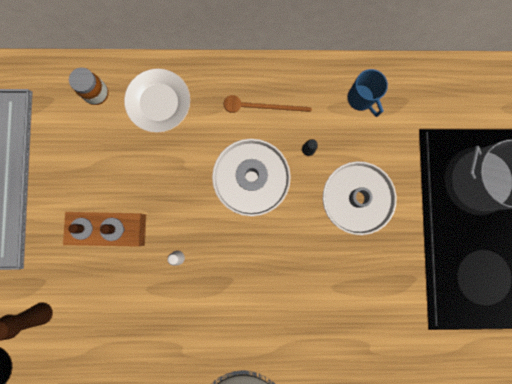

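View pics/side0.png

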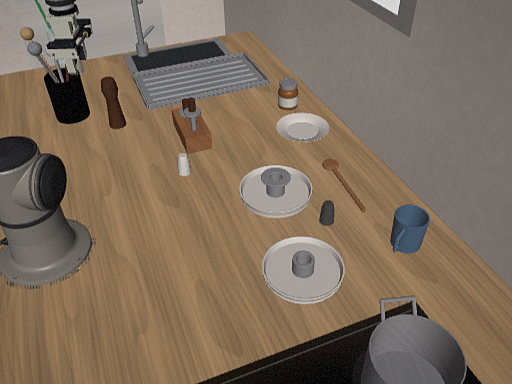

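The top view shows the stand at about (252,177), the dish at about (360,198), and the rods in the block at about (80,229) and (112,229). The side view shows the block at about (192,128). I'll enlarge the block in both views and fit the circles.

```bash
cat > h.py <<'E'
import numpy as np,cv2
def ray(c,u,v,z):
    P=c["pose"];d=P[:3,:3]@np.array([(u-c["cx"])/c["fx"],(v-c["cy"])/c["fy"],1.]);o=P[:3,3]
    return o+d*(z-o[2])/d[2]
def proj(c,p):
    P=c["pose"];q=P[:3,:3].T@(np.array(p)-P[:3,3]);return c["fx"]*q[0]/q[2]+c["cx"],c["fy"]*q[1]/q[2]+c["cy"]
def fitcirc(pts): # world xy
    x,y=pts[:,0],pts[:,1];A=np.c_[2*x,2*y,np.ones(len(x))];s=np.linalg.lstsq(A,x*x+y*y,rcond=None)[0]
    return s[:2],np.sqrt(s[2]+s[0]**2+s[1]**2)
def whites(c,z,amin=2000):
    hsv=cv2.cvtColor(c["image"],cv2.COLOR_RGB2HSV)
    m=((hsv[...,1]<45)&(hsv[...,2]>110)).astype(np.uint8)
    for k in cv2.findContours(m,cv2.RETR_EXTERNAL,cv2.CHAIN_APPROX_NONE)[0]:
        if cv2.contourArea(k)<amin: continue
        k=cv2.convexHull(k)[:,0].astype(float)
        p=np.array([ray(c,u,v,z)[:2] for u,v in k]);ce,r=fitcirc(p);yield k.mean(0),ce,r
E
python3 - <<'E'
import pickle,cv2,numpy as np
from h import *
d=pickle.load(open("c0.pkl","rb"))
for n in d:
    for px,ce,r in whites(d[n],.021): print(n,px.round(1),ce.round(4),r.round(4))
t,s=d["top"]["image"],d["side"]["image"]
a=cv2.resize(t[195:260,55:155],None,fx=4,fy=4,interpolation=cv2.INTER_CUBIC)
b=cv2.resize(s[90:155,160:225],(260,260),interpolation=cv2.INTER_CUBIC)
e=cv2.resize(t[165:230,325:395],(280,260),interpolation=cv2.INTER_CUBIC)
f=cv2.resize(t[145:210,217:287],(280,260),interpolation=cv2.INTER_CUBIC)
cv2.imwrite("pics/z1.png",np.vstack([np.hstack([a,b]),np.hstack([e,f,np.zeros((260,100,3),np.uint8)])])[:,:,::-1])
E
```

```text
top [359.7 199.4] [ 0.5436 -0.3006] 0.0933
top [251.9 176.8] [ 0.5983 -0.0246] 0.0983
top [ 21.  172.1] [0.5937 0.7514] 0.2773
top [157.2 100.4] [0.7995 0.218 ] 0.0831
top [250.8  32.2] [ 1.7831 -0.0474] 0.9851
side [299.9 268.5] [ 0.5419 -0.3065] 0.0965
side [274.2 189.5] [ 0.5954 -0.0321] 0.1044
side [197.1  69.3] [0.5892 0.7305] 0.2865
side [275.9  42.5] [1.2123 0.589 ] 1.0236
side [78.4 49. ] [0.1279 1.3762] 0.5136
```

View pics/z1.png

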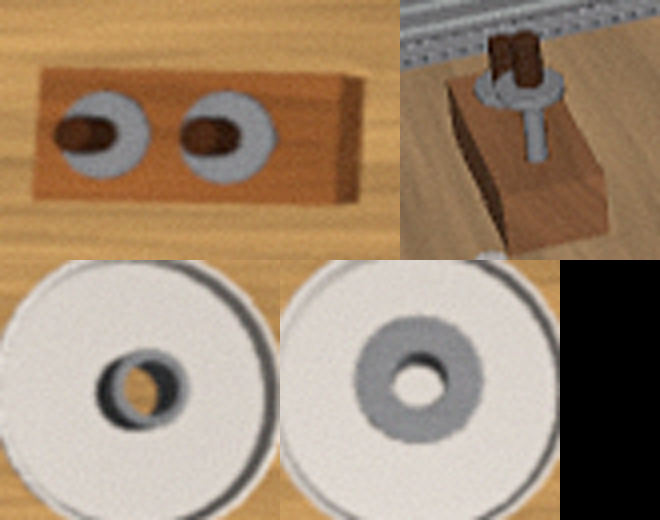

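The nearer rod is the long one: it is at smaller y, and its collar stands clear above the block on a visible shaft. Its collar centre is at about (112,229.5) in the top view. The hub top is at (362,197.5) and the flange at (252,175).

```bash
python3 - <<'E'
import pickle
from h import *
d=pickle.load(open("c0.pkl","rb"));c=d["top"]
hsv=cv2.cvtColor(c["image"],cv2.COLOR_RGB2HSV)
def grey(x0,x1,y0,y1,z,nm):
    m=np.zeros(hsv.shape[:2],np.uint8);r=hsv[y0:y1,x0:x1];m[y0:y1,x0:x1]=(r[...,1]<60)&(r[...,2]>75)&(r[...,2]<190)
    k=max(cv2.findContours(m,cv2.RETR_EXTERNAL,cv2.CHAIN_APPROX_NONE)[0],key=cv2.contourArea)
    k=cv2.convexHull(k)[:,0].astype(float);p=np.array([ray(c,u,v,z)[:2] for u,v in k]);ce,r=fitcirc(p);print(nm,ce.round(4),r.round(4))
grey(230,275,153,198,.060,"flange");grey(97,128,214,246,.118,"long");grey(66,96,214,246,.068,"short")
grey(350,376,184,212,.045,"hub")
print(ray(c,362.5,197.5,.045),ray(c,251.75,175,.06),ray(c,112.2,229.5,.118),ray(c,81,228.75,.068))
s=d["side"]
print("side hub px",proj(s,[.5436,-.3036,.045]),"flange",proj(s,[.598,-.027,.06]))
# side estimates by hub/flange tops
for n,b,z in(("hub",(288,320,246,280),.045),("fl",(258,293,166,200),.06)):
    h2=cv2.cvtColor(s["image"],cv2.COLOR_RGB2HSV);print(n)
    sub=h2[b[2]:b[3],b[0]:b[1]];m=((sub[...,2]<150)&(sub[...,1]<60)).astype(np.uint8)
    k=max(cv2.findContours(m,cv2.RETR_EXTERNAL,cv2.CHAIN_APPROX_NONE)[0],key=cv2.contourArea);x,y,w,h=cv2.boundingRect(k);print(b[0]+x,b[2]+y,w,h)
E
```

```text
flange [ 0.5978 -0.0245] 0.0399
long [0.4665 0.29  ] 0.0252
short [0.469  0.3802] 0.0253
hub [ 0.5422 -0.2959] 0.0278
[ 0.54135201 -0.30107957  0.045     ] [ 0.59625372 -0.02561187  0.06      ] [0.46506119 0.2883349  0.118     ] [0.46762139 0.37945108 0.068     ]
side hub px (np.float64(303.30809774759155), np.float64(258.96181694702636)) flange (np.float64(275.62461471388343), np.float64(176.59179835400474))
hub
292 250 23 28
fl
261 168 30 30
```

```bash
python3 drive.py '{"sx": [0,0,0,-0.04,-0.04,-0.04,-0.04,0],"sy": [0,0,0,0,0,0,0,0],"sz": [0,0,0,0,0,0,0,0],"ax": [0,0,0,0,0,0,0,0],"ay": [0,0,0,0,0,0,0,0],"az": [-0.122,-0.122,-0.122,0,0,0,0,0]}' 0.092
python3 drive.py '{"sx": [-0.019,-0.019,-0.019,-0.019,-0.019,-0.019,-0.019,-0.019],"sy": [-0.036,-0.036,-0.036,-0.036,-0.036,-0.036,-0.036,-0.036],"sz": [0,0,0,0,0,0,0,0],"ax": [0,0,0,0,0,0,0,0],"ay": [0,0,0,0,0,0,0,0],"az": [0,0,0,0,0,0,0,0]}'
python3 drive.py '{"sx": [0,0,0,0,0,0,0,0],"sy": [-0.04,-0.04,-0.04,-0.04,-0.04,-0.04,-0.04,0],"sz": [0,0,0,0,0,0,0,0],"ax": [0,0,0,0,0,0,0,0],"ay": [0,0,0,0,0,0,0,0],"az": [0,0,0,0,0,0,0,0]}'
```

```text
time: 0.77
tool_pos: [0.3543, 0.4889, 0.4034]
tool_rot: [-3.141, 0.002, 3.136]
contact_force: [-0.6, -0.3, -0.1]
opening: 0.092
grip_force: 0.0
time: 1.43
tool_pos: [0.5003, 0.2001, 0.4045]
tool_rot: [-3.142, -0.001, 3.141]
contact_force: [1.2, 0.3, 0.1]
opening: 0.0914
grip_force: 0.0
time: 2.1
tool_pos: [0.4995, -0.0839, 0.4043]
tool_rot: [-3.139, -0.0, 3.135]
contact_force: [-0.4, -0.5, -0.1]
opening: 0.0917
grip_force: 0.0
```

```bash
python3 drive.py '{"sx": [-0.008,-0.008,-0.008,-0.008,-0.008,-0.003,0,0],"sy": [-0.04,-0.04,-0.04,-0.04,-0.04,-0.017,0,0],"sz": [0,0,0,0,0,0.02,0.04,0],"ax": [0,0,0,0,0,0,0,0],"ay": [0,0,0,0,0,0,0,0],"az": [0,0,0,0,0,0,0,0]}'
python3 - <<'E'
from cell import robot, read_camera
import cv2,numpy as np
from h import *
c=read_camera("wrist");cv2.imwrite("pics/w1.png",c["image"][:,:,::-1])
s=robot.observe();print(s["tool_pos"],np.round(c["pose"],3).tolist(),proj(c,[.543,-.301,.045]))
E
```

```text
time: 2.77
tool_pos: [0.5412, -0.295, 0.3369]
tool_rot: [3.133, -0.011, 3.139]
contact_force: [-1.4, 1.1, -2.1]
opening: 0.0919
grip_force: 0.0
[ 0.54178669 -0.29449728  0.34044191] [[0.001, 0.968, 0.252, 0.469], [1.0, -0.004, 0.008, -0.295], [0.009, 0.252, -0.968, 0.319], [0.0, 0.0, 0.0, 1.0]] (np.float64(247.5829632287307), np.float64(193.9130121100784))
```

View pics/w1.png

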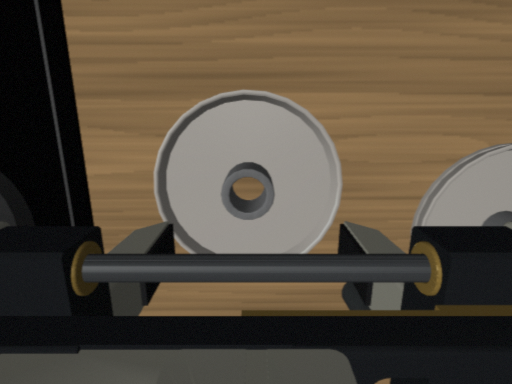

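The wrist view shows the hub's top ring centred at about (248,194). The predicted position was (247.6,193.9), so the dish estimate holds. Next I go down and grip the hub.

```bash
python3 drive.py '{"sx": [-0.001,0,0,0,0,0,0,0],"sy": [-0.0065,0,0,0,0,0,0,0],"sz": [0.02,0.03,0.03,0.03,0.03,0.008,0,0],"ax": [0,0,0,0,0,0,0,0],"ay": [0,0,0,0,0,0,0,0],"az": [0,0,0,0,0,0,0,0]}'
python3 drive.py '{"sx": [0,0,0,0,0,0,0,0],"sy": [0,0,0,0,0,0,0,0],"sz": [0,0,0,0,0,0,0,0],"ax": [0,0,0,0,0,0,0,0],"ay": [0,0,0,0,0,0,0,0],"az": [0,0,0,0,0,0,0,0]}' 0.03 25
```

```text
time: 3.48
tool_pos: [0.5446, -0.3015, 0.1988]
tool_rot: [-3.14, 0.002, -3.142]
contact_force: [0.9, 0.3, -0.1]
opening: 0.0922
grip_force: 0.0
time: 4.15
tool_pos: [0.5436, -0.3017, 0.1969]
tool_rot: [3.141, 0.0, 3.14]
contact_force: [-0.9, 0.9, 1.8]
opening: 0.0511
grip_force: 25.0
```

```bash
python3 drive.py '{"sx": [0,0,0,0,0,-0.009,-0.009,-0.009],"sy": [0,0,0,0,0,0.02,0.036,0.036],"sz": [-0.01,-0.02,-0.025,-0.025,-0.02,0,0,0],"ax": [0,0,0,0,0,0,0,0],"ay": [0,0,0,0,0,0,0,0],"az": [0,0,0,0,0,0,0,0]}'
python3 drive.py '{"sx": [-0.009,-0.009,-0.009,0,0,0,0,0],"sy": [0.036,0.036,0.036,0.036,0.028,0.012,0,0],"sz": [0,0,0,0,0,0,0,0],"ax": [0,0,0,0,0,0,0,0],"ay": [0,0,0,0,0,0,0,0],"az": [0,0,0,0,0,0,0,0]}'
python3 - <<'E'
from cell import robot, read_camera
import cv2,numpy as np
from h import *
s=robot.observe();print(s["tool_pos"],s["tool_rot"],s["opening"],s["contact_force"])
a=read_camera("side")["image"];cv2.imwrite("pics/s1.png",cv2.resize(a[90:290,170:400],None,fx=2.5,fy=2.5)[:,:,::-1])
E
```

```text
time: 4.82
tool_pos: [0.5705, -0.2097, 0.2973]
tool_rot: [-3.141, 0.0, 3.138]
contact_force: [1.4, 0.2, -2.5]
opening: 0.051
grip_force: 25.0
time: 5.48
tool_pos: [0.5978, -0.0256, 0.2968]
tool_rot: [-3.141, -0.0, -3.141]
contact_force: [-0.1, -0.3, -2.8]
opening: 0.0509
grip_force: 25.0
[ 0.59781471 -0.0255749   0.2968248 ] [-3.14100155e+00 -1.82997306e-04 -3.14082391e+00] 0.050946486850056705 [-0.09837199 -0.26577659 -2.81922186]
```

View pics/s1.png

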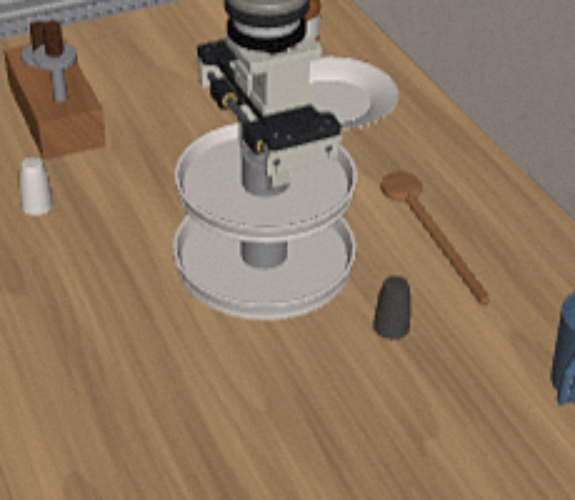

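The dish hangs level and right above the tray (dish about (266,180), tray (265,255) in the crop). Now I lower it gently.

```bash
python3 drive.py '{"sx": [0,0,0,0,0,0,0,0],"sy": [0.0005,0,0,0,0,0,0,0],"sz": [0.012,0.012,0.008,0.004,0.002,0.001,0.001,0],"ax": [0,0,0,0,0,0,0,0],"ay": [0,0,0,0,0,0,0,0],"az": [0,0,0,0,0,0,0,0]}'
```

```text
time: 6.2
tool_pos: [0.598, -0.0254, 0.257]
tool_rot: [-3.142, 0.001, 3.141]
contact_force: [0.5, -0.4, -3.7]
opening: 0.051
grip_force: 25.0
```

```bash
python3 drive.py '{"sx": [0,0,0,0],"sy": [0,0,0,0],"sz": [0.001,0.0005,0,0],"ax": [0,0,0,0],"ay": [0,0,0,0],"az": [0,0,0,0]}'
python3 drive.py '{"sx": [0,0,0,0,0,0,0,0],"sy": [0,0,0,0,0,0,0,0],"sz": [0,0,0,0,0,0,0,0],"ax": [0,0,0,0,0,0,0,0],"ay": [0,0,0,0,0,0,0,0],"az": [0,0,0,0,0,0,0,0]}' 0.092
```

```text
time: 6.53
tool_pos: [0.598, -0.0253, 0.2568]
tool_rot: [-3.141, 0.002, 3.141]
contact_force: [-3.4, -0.9, 4.9]
opening: 0.0507
grip_force: 25.0
time: 7.2
tool_pos: [0.5979, -0.0252, 0.2551]
tool_rot: [3.141, -0.0, 3.141]
contact_force: [0.4, 0.0, 0.6]
opening: 0.0914
grip_force: 0.0
```

```bash
python3 drive.py '{"sx": [0,0,0,0,0,0.016,0.016,0.016],"sy": [0,0,0,0,0,0.038,0.038,0.038],"sz": [-0.01,-0.03,-0.035,-0.035,-0.035,0,0,0],"ax": [0,0,0,0,0,0,0,0],"ay": [0,0,0,0,0,0,0,0],"az": [0,0,0,0,0,0,0,0]}'
python3 drive.py '{"sx": [0.016,0.016,0.016,0.016,0.014,0.006,0,0],"sy": [0.038,0.038,0.038,0.038,0.033,0.015,0,0],"sz": [0,0,0,0,0,0,0,0],"ax": [0,0,0,0,0,0,0,0],"ay": [0,0,0,0,0,0,0,0],"az": [0,0,0,0,0,0,0,0]}'
python3 - <<'E'
from cell import robot, read_camera
import cv2,numpy as np
from h import *
s=robot.observe();print(s["tool_pos"],s["tool_rot"])
t=read_camera("top");w=read_camera("wrist")
for px,ce,r in whites(t,.080): print(px.round(1),ce.round(4),r.round(4))
print(proj(w,[.466,.289,.158]),proj(w,[.466,.289,.118]),proj(t,[.598,-.025,.105]))
a=cv2.resize(t["image"][120:220,200:300],(384,384),interpolation=cv2.INTER_CUBIC)
cv2.imwrite("pics/w2.png",cv2.resize(np.hstack([w["image"],a]),(800,343))[:,:,::-1])
E
```

```text
time: 7.87
tool_pos: [0.5491, 0.0894, 0.4018]
tool_rot: [3.141, 0.002, 3.139]
contact_force: [1.1, 0.0, -0.8]
opening: 0.0921
grip_force: 0.0
time: 8.53
tool_pos: [0.4656, 0.2895, 0.4009]
tool_rot: [-3.142, 0.001, -3.14]
contact_force: [0.1, -0.5, -1.2]
opening: 0.0916
grip_force: 0.0
[0.46561248 0.28949201 0.40090676] [-3.14158585e+00  8.94934940e-04 -3.14007053e+00]
[251.  175.6] [ 0.5944 -0.0249] 0.0957
[ 21.  122.9] [0.6964 0.5349] 0.105
[154.8 100.1] [0.7777 0.2034] 0.0779
[254.2  32.2] [ 1.6917 -0.044 ] 0.9172
(np.float64(257.31612724194235), np.float64(204.48225712433856)) (np.float64(257.125655209326), np.float64(190.83767834153215)) (np.float64(251.86492195513736), np.float64(171.2868803942997))
```

View pics/w2.png

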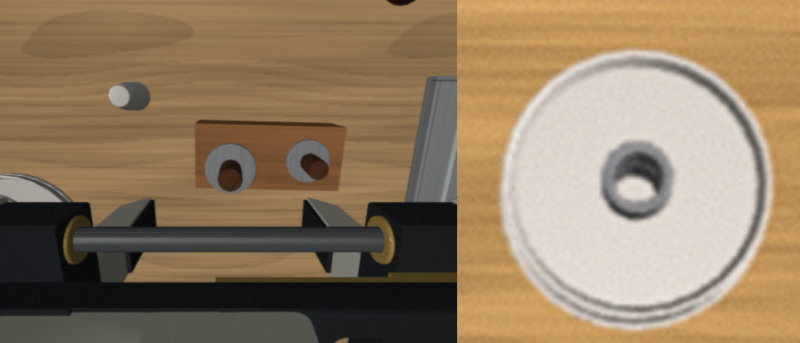

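The wrist view puts the long rod's grip top at about (257,206) full-size (predicted (257,204)). In the top view the dish sits on the column, with its hub bore at about (252,172). Next I go down and grip the rod.

```bash
python3 drive.py '{"sx": [0,0,0,0,0,0,0,0],"sy": [0,0,0,0,0,0,0,0],"sz": [0.015,0.025,0.025,0.02,0.01,0.003,0,0],"ax": [0,0,0,0,0,0,0,0],"ay": [0,0,0,0,0,0,0,0],"az": [0,0,0,0,0,0,0,0]}'
python3 drive.py '{"sx": [0,0,0,0,0,0,0,0],"sy": [0,0,0,0,0,0,0,0],"sz": [0,0,0,0,0,0,0,0],"ax": [0,0,0,0,0,0,0,0],"ay": [0,0,0,0,0,0,0,0],"az": [0,0,0,0,0,0,0,0]}' 0.01 25
python3 drive.py '{"sx": [0,0,0,0],"sy": [0,0,0,0],"sz": [0,0,0,0],"ax": [0,0,0,0],"ay": [0,0,0,0],"az": [0,0,0,0]}'
```

```text
time: 9.3
tool_pos: [0.4668, 0.2886, 0.3034]
tool_rot: [3.141, 0.002, 3.14]
contact_force: [1.2, -0.2, 0.3]
opening: 0.0919
grip_force: 0.0
time: 9.97
tool_pos: [0.4661, 0.2889, 0.3022]
tool_rot: [3.142, 0.0, 3.141]
contact_force: [-0.8, -0.4, 0.5]
opening: 0.0433
grip_force: 0.0
time: 10.3
tool_pos: [0.4661, 0.2892, 0.3022]
tool_rot: [3.14, 0.0, 3.14]
contact_force: [0.3, 3.5, -2.0]
opening: 0.0214
grip_force: 24.9
```

```bash
python3 drive.py '{"sx": [0,0,0,0,0,0,0,0],"sy": [0,0,0,0,0,0,0,0],"sz": [0,-0.01,-0.02,-0.025,-0.025,-0.025,-0.02,0],"ax": [0,0,0,0,0,0,0,0],"ay": [0,0,0,0,0,0,0,0],"az": [0,0,0,0,0,0,0,0]}' - 30
python3 drive.py '{"sx": [-0.007,-0.015,-0.015,-0.015,-0.015,-0.015,-0.015,-0.015],"sy": [-0.016,-0.036,-0.036,-0.036,-0.036,-0.036,-0.036,-0.036],"sz": [0,0,0,0,0,0,0,0],"ax": [0,0,0,0,0,0,0,0],"ay": [0,0,0,0,0,0,0,0],"az": [0,0,0,0,0,0,0,0]}'
python3 drive.py '{"sx": [-0.013,-0.006,0,0,0],"sy": [-0.03,-0.014,0,0,0],"sz": [0,0,0,0,0],"ax": [0,0,0,0,0],"ay": [0,0,0,0,0],"az": [0,0,0,0,0]}'
python3 - <<'E'
from cell import robot, read_camera
import cv2,numpy as np
from h import *
s=robot.observe();print(s["tool_pos"],s["tool_rot"],s["opening"])
t=read_camera("side");w=read_camera("wrist")
print(proj(w,[.598,-.025,.105]),proj(t,[.598,-.025,.105]),proj(t,[*s["tool_pos"][:2],.14]))
a=cv2.resize(t["image"][90:220,210:340],(384,384),interpolation=cv2.INTER_CUBIC)
cv2.imwrite("pics/w3.png",cv2.resize(np.hstack([w["image"],a]),(800,343))[:,:,::-1])
E
```

```text
time: 10.97
tool_pos: [0.4663, 0.2887, 0.4323]
tool_rot: [3.139, 0.008, 3.141]
contact_force: [0.7, 0.8, -1.0]
opening: 0.0212
grip_force: 29.9
time: 11.63
tool_pos: [0.5779, 0.0187, 0.4264]
tool_rot: [-3.141, -0.002, 3.141]
contact_force: [0.4, 0.8, -0.8]
opening: 0.0212
grip_force: 29.9
time: 12.05
tool_pos: [0.5964, -0.0222, 0.4268]
tool_rot: [3.141, -0.001, 3.141]
contact_force: [-0.1, -0.1, -0.9]
opening: 0.0214
grip_force: 29.9
[ 0.59641092 -0.02224926  0.42676459] [ 3.14085029e+00 -1.45224700e-03  3.14148411e+00] 0.02143025153514523
(np.float64(253.3325577554144), np.float64(182.91355089570993)) (np.float64(275.4970603926411), np.float64(162.69154109435792)) (np.float64(274.6368115821974), np.float64(151.34767500649838))
```

View pics/w3.png

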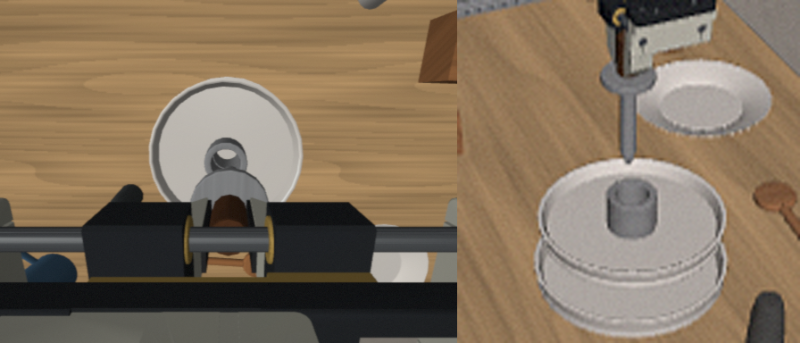

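The side view puts the rod tip at about (275,151) and the hub's bore centre at about (276,163), both within 1 px of prediction. The bore leaves about 9 mm of play, so I shift y by -3 mm and lower.

```bash
python3 drive.py '{"sx": [0,0,0,0,0,0],"sy": [-0.003,0,0,0,0,0],"sz": [0,0.01,0.015,0.015,0.01,0],"ax": [0,0,0,0,0,0],"ay": [0,0,0,0,0,0],"az": [0,0,0,0,0,0]}'
python3 drive.py '{"sx": [0,0,0,0,0,0,0],"sy": [0,0,0,0,0,0,0],"sz": [0.01,0.02,0.02,0.015,0.005,0,0],"ax": [0,0,0,0,0,0,0],"ay": [0,0,0,0,0,0,0],"az": [0,0,0,0,0,0,0]}'
```

```text
time: 12.65
tool_pos: [0.5963, -0.0259, 0.3743]
tool_rot: [3.141, -0.005, 3.141]
contact_force: [0.4, -0.3, -2.0]
opening: 0.0217
grip_force: 29.9
time: 13.23
tool_pos: [0.5972, -0.0262, 0.308]
tool_rot: [-3.141, 0.001, 3.141]
contact_force: [-0.0, 0.9, -1.9]
opening: 0.0213
grip_force: 29.9
```

```bash
python3 drive.py '{"sx": [0,0,0,0,0,0,0],"sy": [0,0,0,0,0,0,0],"sz": [0.004,0.003,0.001,0.001,0.0005,0,0],"ax": [0,0,0,0,0,0,0],"ay": [0,0,0,0,0,0,0],"az": [0,0,0,0,0,0,0]}'
```

```text
time: 13.82
tool_pos: [0.5969, -0.0263, 0.2978]
tool_rot: [3.142, 0.0, 3.141]
contact_force: [-0.8, -0.6, -2.1]
opening: 0.0214
grip_force: 29.9
```

```bash
python3 drive.py '{"sx": [0,0,0],"sy": [0,0,0],"sz": [0.001,0,0],"ax": [0,0,0],"ay": [0,0,0],"az": [0,0,0]}'
python3 drive.py '{"sx": [0,0,0,0,0,0,0,0],"sy": [0,0,0,0,0,0,0,0],"sz": [0,0,0,0,0,0,0,0],"ax": [0,0,0,0,0,0,0,0],"ay": [0,0,0,0,0,0,0,0],"az": [0,0,0,0,0,0,0,0]}' 0.092
python3 drive.py '{"sx": [0,0,0,0,0.03,0.03,0.03,0],"sy": [0,0,0,0,0,0,0,0],"sz": [-0.01,-0.03,-0.03,-0.03,-0.02,0,0,0],"ax": [0,0,0,0,0,0,0,0],"ay": [0,0,0,0,0,0,0,0],"az": [0,0,0,0,0,0,0,0]}'
python3 - <<'E'
from cell import robot, read_camera
import cv2,numpy as np
from h import *
t=read_camera("side");w=read_camera("wrist")
for z in(.153,.113):print(proj(t,[.597,-.026,z]),proj(w,[.597,-.026,z]))
a=cv2.resize(t["image"][90:220,210:340],(384,384),interpolation=cv2.INTER_CUBIC)
cv2.imwrite("pics/w4.png",cv2.resize(np.hstack([w["image"],a]),(800,343))[:,:,::-1])
E
```

```text
time: 14.07
tool_pos: [0.597, -0.0261, 0.2974]
tool_rot: [-3.142, 0.001, 3.141]
contact_force: [-0.2, 0.5, 5.2]
opening: 0.0213
grip_force: 30.0
time: 14.73
tool_pos: [0.5969, -0.0262, 0.2967]
tool_rot: [3.141, -0.0, 3.141]
contact_force: [0.1, -0.4, -0.3]
opening: 0.0701
grip_force: 0.0
time: 15.4
tool_pos: [0.5025, -0.0256, 0.4177]
tool_rot: [3.141, -0.003, 3.141]
contact_force: [0.6, -0.6, -0.5]
opening: 0.0917
grip_force: 0.0
(np.float64(275.49385583262205), np.float64(147.93377236351577)) (np.float64(256.5306838444885), np.float64(293.2531014030349))
(np.float64(275.3324081367876), np.float64(160.53838282783227)) (np.float64(256.4574500676697), np.float64(270.83782747780185))
```

View pics/w4.png

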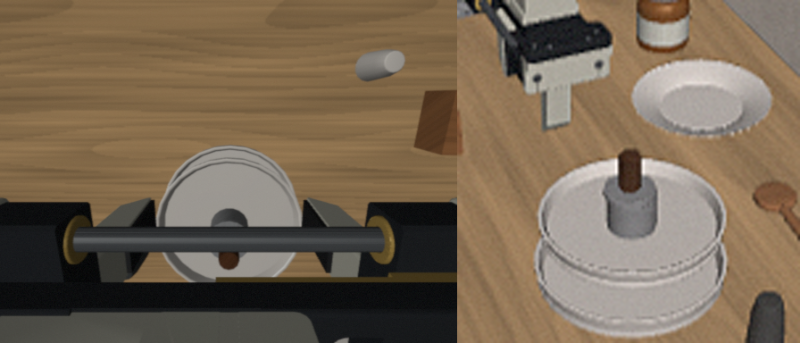

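The collar sits flat on the hub, with the grip upright at about (629,170) in the crop and its top where predicted. The gripper is clear, so I'm handing in.

```bash
python3 -c "
from cell import robot, read_camera
print(robot.hand_in())"
```

```text
the job is handed in; nothing more can be done
None
```

I placed the dish on the column, dropped the long rod through both holes until its collar sat flat on the hub, left the short rod in the block, and handed the job in at about 15.5 s; no verdict came back.

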